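# Swap a rail blank for a three-pole breaker behind a sprung end clamp

### The job

First take the plain blank out of the rail fixture and lower it into the empty dark grey tray, left standing upright. Then fit the three-pole breaker in its place: press the sprung aluminium clamp back (the side of the breaker itself can do it), lower the breaker into the gap beside the row of terminals and let it go seated squarely on the rail, held by the clamp. Do not drop either of them in, and leave the two other modules standing where they are.

Things in the scene. Friction and masses are not known exactly. Their poses are not given: they have to be found in the camera images.
- seat (a point): On the fixed rail fixture: centre line of the mounting rail, on its top (23.5 mm above the bench), at the end face of the terminal row. x across the rail, y along it from terminals to clamp, z up. Rail 35 mm wide, 7.5 thick, 10 mm clear under its edges. Dark grey terminal row: y -60 to 0, 60 mm across, 32 mm high above the rail top. End post at y 106 to 118 mm.
- pusher_edge (a point): Middle of the top edge of the sprung clamp's pressing face, 90 mm above the rail top. The clamp is an upright aluminium plate, 70 mm across the rail, 88 mm high, 8 mm thick, square to the rail and facing the terminals, on a carriage whose two rods run through the end post. Axes as for seat.
- pusher (a joint): Position of the sprung clamp along the rail (m): the gap between its face and the terminals is 24 mm + value; grows as it is pressed away from the terminals, at most 0.048. A spring (120 N/m) always pushes it towards the terminals: 3.6 N at 0, 7.2 N at 0.030 (room for the breaker); light damping. It starts near 0.012, resting on the blank.
- blank_mid (a point): Centre, 38 mm above its feet, of the plain white blank (120 g) clamped in the gap on the rail: 85 mm deep along its x (across the rail), 36 wide along its y, 76 high, no toggles. Its top 30 mm is a nose only 45 mm deep along x, centred, over flat shoulders: pinch the nose by its x faces. Two feet, 6 mm high and 41 mm apart, straddle the rail, reaching 6 mm below the rail top.
- breaker_mid (a point): Centre, 38 mm above its feet, of the white three-pole breaker (about 320 g) upright on the bench: profile, nose and feet like the blank's (85 mm deep along x, 76 high, nose 45 x 30 mm high, feet 6 mm high, 41 apart), but 54 mm wide along y, with three black toggles 9 mm high on the nose. Either way round fits. Seated, this point is 32 mm above the rail top.
- tray_in (a point): Centre of the inner floor (4 mm above the bench) of the empty dark grey open tray fixed to the bench: 160 mm along its x, 120 mm along its y, 35 mm high, walls 4 mm.
- breaker_two: Bystander: white two-pole breaker, 85 x 36 x 76 mm, two toggles; origin at centre of its underside.
- supply: Bystander: plain grey module, 85 x 54 x 58 mm, no nose; origin at centre of its underside.

How it is judged:
By the outcome, as a careful person would: the job done as asked, in the order asked, and still so for the second after the job is handed in, with the robot touching nothing.
It also fails if it takes over 54 s, if anything falls off the work surface, if the arm or the gripper's body presses on something with over 40 N, if the wrist force passes 120 N, or if a joint passes its speed limit or range.

### The arm

A 6-joint arm with a two-finger parallel gripper is mounted at the origin on the work surface. World frame = base frame: x ahead of the robot, y to its left, z up, the work surface at z = 0. Lengths are in m, angles in degrees, forces in N, time in s.
With the tool pointing down it reaches from about 0.35 to 0.875 m from the base axis. Payload 4.2 kg.
Tool frame: the origin (TCP) lies midway between the tips of the shut fingers; the grasp point (between the pads) lies 19 mm behind it; z points along the fingers, y is the direction in which the jaws open and shut (so a half turn about z gives the same grasp; the last joint's range is limited). The gripper opens to 87 mm and grips with 3 to 60 N. Pads are 19 mm wide; open, the fingers measure 117 mm over their backs; the gripper's body (75 mm by 190 mm) begins 51 mm behind the grasp point.
Start: joints at [86.723, 22.042, 0.453, 0, -68.411, -14.817], TCP at [0.194, 0.594, 0.223] pointing down, gripper open.
Joint ranges: [-179.83, 179.83], [-69.29, 118.12], [-61.27, 80.66], [-181.25, 117.63], [-171.15, -9.14], [-177.46, 177.46]. Speed limits (degrees/s): [159.86, 159.86, 180, 180, 180, 180].

### API

Orientations are given as a 3x3 rotation matrix whose columns are the frame's x, y, z axes.
In Python, from station import r gives the robot as it stands.
- The arm moves only by the tool play_rows, never from a script. Its argument "commands" is a list that holds one entry, the list of rows, each a list of 7 numbers: the shift along the world's x, y, z in m, then the turn, a rotation vector about the world's x, y, z in rad, then the closure, from 0 (fully open) to 1 (shut). A call has 1 to 5 rows; each row is the pose to reach, as a shift and turn from the pose commanded when the call began; what a row does not reach only later rows make up. A row lasts 1/10 s, in which the tool goes at most 50 mm and 8.59 degrees, less where a joint would pass 70% of its speed; a pose out of reach is approached as far as the arm can. A call with a gripper value outside its range is refused whole. The fingers move at their own pace and stop on an object; the grip force is fixed at half the most. Time passes only in rows, so rows that repeat a pose let the fingers close. It gives the time, the measured TCP pose, the force and the opening at its end, in the units of the state.
- r.sense(): the state, without advancing time (a new reading comes with each control period).
- r.capture(name): name is "side" or "top" or "wrist"; returns a dict with "image" (384x512x3 uint8, red, green, blue), "range_z" (384x512 float32, m along the optical axis (not along the pixel's ray), 0 where there is no reading), "intrinsics" (3x3 intrinsics, pixels), "extrinsics" (4x4, takes a point from camera to world coordinates); the wrist camera has in their place "mount" (4x4, takes a point from camera to tool coordinates, whose origin is the TCP and whose axes are the flange's). Camera axes: x right, y up, looking along -z (the intrinsics and any distortion apply to the point x, -y, -z); pixel columns grow to the right and rows downward; lengths in m; the calibration is good to about 2 mm. A picture is of the moment at which its call begins: read the wrist's pose just before it.
- r.finish_job(): hands the job in, once; it reports no verdict.
The state is a dict: "time_s": time; "joints": joint angles; "joint_velocities": joint speeds; "effort": joint torques, N m; "tcp_pos": TCP position; "ee_rot": TCP orientation; "wrist_force": force on the tool from outside, world axes, zero at the start; "moment": the same for the moment, N m; "gripper_width": opening from 0.0 (shut) to 1.0 (fully open).
Only numpy, scipy, OpenCV 4.12 (cv2) and the standard library are available. Lean on these libraries where they do the work, as an engineer would, in place of code of your own. Each camera call takes 0.05 s, during which the arm holds its last target. There are 200 camera calls.

## Working session

There is one attempt and no reset: what is moved stays moved. The work goes in short steps, Python scripts to look and compute and a tool call to move; the robot and the scene stay as the last step left them, time stands still between calls to the robot, and variables do not carry over. Pictures are saved under pics/ and viewed, about 8 in all and at most 12, crops included, and the job is handed in when it is done.

Besides the shell and the picture viewer there is one more tool, called after "Call:" by a JSON object that holds its "op" and its "data", one argument or row to a line. play_rows: Moves the arm, as the interface text tells. Its arguments: {"type":"object","properties":{"commands":{"type":"array","items":{"type":"array","items":{"type":"array","items":{"type":"number"}}}}},"required":["commands"]}

```bash
mkdir -p pics; ls; cat > h.py <<'E'
import numpy as np, cv2
from station import r
def cap(n,save=None):
    s=r.sense(); c=r.capture(n)
    if n=="wrist":
        T=np.eye(4);T[:3,:3]=s["ee_rot"];T[:3,3]=s["tcp_pos"];E=T@np.array(c["mount"])
    else: E=np.array(c["extrinsics"])
    K=np.array(c["intrinsics"]);z=c["range_z"]
    v,u=np.mgrid[:z.shape[0],:z.shape[1]]
    P=np.stack([(u-K[0,2])/K[0,0]*z,-(v-K[1,2])/K[1,1]*z,-z],-1)
    W=P@E[:3,:3].T+E[:3,3]; W[z<=0]=np.nan
    if save: cv2.imwrite("pics/"+save,c["image"][:,:,::-1]); np.savez("pics/"+save+".npz",W=W,E=E,K=K,im=c["image"])
    return c["image"],W,E,K
E
python3 - <<'E'
from h import *
s=r.sense();print({k:np.round(v,3).tolist() for k,v in s.items()})
a=cap("top","t0.png");b=cap("side","s0.png")
print([k for k in r.capture("top")])
W=a[1]; print(np.nanmin(W,(0,1)),np.nanmax(W,(0,1)))
cv2.imwrite("pics/ts0.png",np.vstack([cv2.resize(np.hstack([a[0],b[0]]),(800,300))])[:,:,::-1])
E
```

```text
pics
{'time_s': 0.0, 'joints': [86.723, 22.091, 0.378, -0.029, -68.413, -14.816], 'joint_velocities': [-0.005, 0.022, -0.0, 0.078, 0.0, -0.054], 'effort': [-0.0, -39.066, 18.74, 4.22, 0.011, -0.0], 'tcp_pos': [0.194, 0.594, 0.221], 'ee_rot': [[0.95, -0.311, -0.001], [-0.311, -0.95, -0.002], [0.0, 0.002, -1.0]], 'wrist_force': [-0.522, -0.287, -0.32], 'moment': [-0.028, -0.025, -0.052], 'gripper_width': 0.999}
['image', 'range_z', 'intrinsics', 'extrinsics']
[ 0.02260947 -1.20867942 -0.7642117 ] [1.31796045 1.19638844 0.33784294]
```

View pics/t0.png

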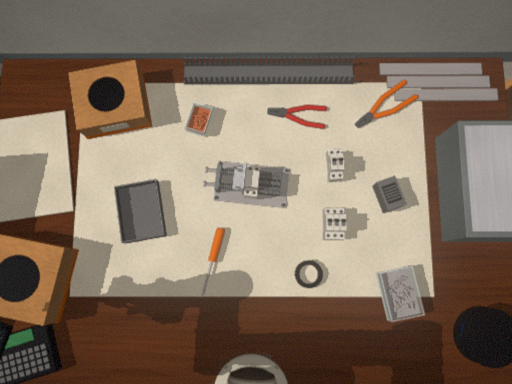

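View pics/s0.png

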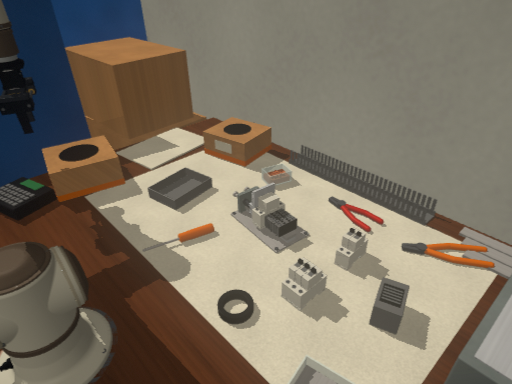

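The top view shows the tray at (140,211), the fixture at (250,183) with the clamp on its left and the terminals on its right, the three-pole breaker at (335,223), the two-pole breaker at (337,165) and the supply at (390,194). The side view agrees with this layout.

```bash
python3 - <<'E'
from h import *
d=np.load("pics/t0.png.npz");W=d["W"];im=d["im"]
def rect(name,c0,c1,r0,r1,z0,z1,off=0):
    S=W[r0:r1,c0:c1].reshape(-1,3);S=S[(S[:,2]>z0)&(S[:,2]<z1)]
    (c,wh,a)=cv2.minAreaRect(S[:,:2].astype(np.float32)); print(name,len(S),np.round(S.mean(0),4),"rect",np.round(c,4),np.round(wh,4),round(a,1),"zmed",np.round(np.median(S[:,2]),4))
rect("bench",260,300,230,260,-1,.05)
rect("brk top",315,355,198,248,.055,.12); rect("brk sh",315,355,198,248,.03,.055)
rect("brk tog",315,355,198,248,.078,.12)
rect("tray rim",110,175,170,250,.025,.06); rect("tray floor",110,175,170,250,-.003,.012)
rect("fix base",205,300,150,215,.004,.018)
rect("term",205,300,150,215,.048,.062)
rect("nose",242,300,150,215,.08,.12)
rect("clamp",205,300,150,215,.105,.13)
rect("rail?",205,300,150,215,.018,.03)
rect("two",320,355,140,190,.03,.12);rect("sup",365,415,165,220,.03,.12)
H=W[140:220,195:305,2];cv2.imwrite("pics/f.png",np.vstack([cv2.resize(im[150:215,200:300,::-1],(800,520),interpolation=cv2.INTER_CUBIC)]))
for rr in range(164,206,4): print(rr,(W[rr,204:296:4,2]*1000).round().astype(int))
print(d["E"].round(3).tolist(), d["K"].tolist())
E
```

```text
bench 1195 [ 0.3928 -0.0803 -0.    ] rect [ 0.3931 -0.0807] [0.1098 0.0814] 90.0 zmed 0.0001
brk top 378 [ 0.448  -0.2252  0.0752] rect [ 0.4491 -0.2268] [0.0549 0.0459] 89.5 zmed 0.0756
brk sh 295 [ 0.4433 -0.2246  0.045 ] rect [ 0.4482 -0.226 ] [0.0827 0.0541] 0.1 zmed 0.0452
brk tog 69 [ 0.4503 -0.2272  0.0812] rect [ 0.4484 -0.2265] [0.0397 0.0527] 0.5 zmed 0.08
tray rim 392 [0.4876 0.3122 0.0329] rect [0.4862 0.3099] [0.1605 0.1218] 10.1 zmed 0.0332
tray floor 4293 [0.4917 0.3067 0.0021] rect [0.4933 0.3092] [0.2313 0.1855] 1.6 zmed 0.0019
fix base 1125 [ 0.5605 -0.0077  0.0066] rect [ 0.5708 -0.0031] [0.1864 0.2701] 0.0 zmed 0.0061
term 807 [ 0.5624 -0.0111  0.0552] rect [0.5667 0.024 ] [0.2103 0.085 ] 83.9 zmed 0.0552
nose 325 [0.5648 0.0029 0.0972] rect [0.5674 0.001 ] [0.0701 0.043 ] 0.3 zmed 0.0939
clamp 85 [0.567  0.0187 0.1126] rect [0.5675 0.0189] [0.0081 0.0706] 83.3 zmed 0.1126
rail? 192 [0.5642 0.0115 0.0235] rect [ 0.5558 -0.0012] [0.1874 0.0696] 78.2 zmed 0.0232
two 462 [ 0.6094 -0.2321  0.0607] rect [ 0.6137 -0.2341] [0.0844 0.037 ] 3.2 zmed 0.0656
sup 700 [ 0.5284
[... 541 characters left out ...]
1  55
  58  55  26   0  -2]
184 [48 53 50 66 47 47 47 56 95 92 93 92 91 95 59 54 56 54 53 24 23 -1 -3]
188 [-1  1  6 66  7  3 11 54 58 59 60 65 59 69 53 58 57 57 57 26 24 -2 -2]
192 [-1  5  1  7  1  0  7  7 11  4 64 65 63 63 51 55 60 62 53  3 27  5  3]
196 [-6  2  2 13  1  3  8 -1  3  8 39 44 51 61  9  2  6  8  2  6  6  2  1]
200 [-3  3 -2  5  5  6  6  6  0  8  6  3  7  5  3  4  9  4  1  3  8 -4 -4]
204 [ 1 -6  0 -4  0  1 -3  0  0 -5  1 -4  0  2  1  7  9  4 11  6  8 -1 -4]
[[0.0, 0.985, -0.17, 0.31], [-1.0, -0.001, -0.007, -0.018], [-0.007, 0.17, 0.985, 1.314], [0.0, 0.0, 0.0, 1.0]] [[468.52029668565353, 0.0, 253.6934988234937], [0.0, 468.52029668565353, 193.87979584876203], [0.0, 0.0, 1.0]]
```

View pics/f.png

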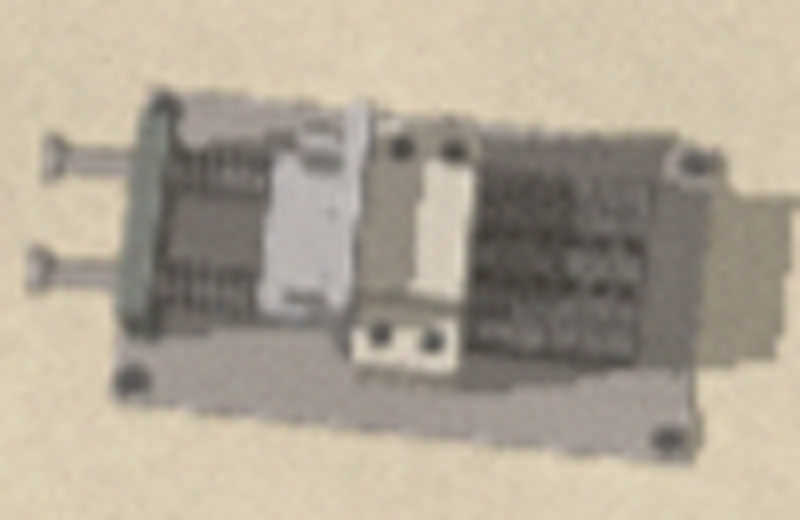

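The fixture rail is turned about 6.6°, with its +y at about (0.115, 0.993). I'll move above the blank.

Call:
{"op": "play_rows", "data": {
  "commands": [
    [[0.124,-0.199,0.01,0,0,-0.457,0],[0.124,-0.199,0.01,0,0,-0.457,0],[0.124,-0.199,0.01,0,0,-0.457,0],[0.124,-0.199,0.01,0,0,-0.457,0],[0.124,-0.199,0.01,0,0,-0.457,0]]
  ]
}}

```text
time_s: 0.65
tcp_pos: [0.3188, 0.3923, 0.2326]
ee_rot: [[0.715, -0.699, -0.0], [-0.699, -0.715, -0.001], [0.0, 0.001, -1.0]]
wrist_force: [0.9, 0.7, 0.4]
gripper_width: 0.999
```

Call:
{"op": "play_rows", "data": {
  "commands": [
    [[0.124,-0.199,0.01,0,0,-0.457,0],[0.124,-0.199,0.01,0,0,-0.457,0],[0.124,-0.199,0.01,0,0,-0.457,0],[0.124,-0.199,0.01,0,0,-0.457,0],[0.124,-0.199,0.01,0,0,-0.457,0]]
  ]
}}

```text
time_s: 1.15
tcp_pos: [0.4428, 0.1935, 0.2427]
ee_rot: [[0.333, -0.943, -0.0], [-0.943, -0.333, -0.0], [0.0, 0.0, -1.0]]
wrist_force: [0.5, 1.1, 0.6]
gripper_width: 1.004
```

Call:
{"op": "play_rows", "data": {
  "commands": [
    [[0.124,-0.199,0.01,0,0,-0.457,0],[0.124,-0.199,0.01,0,0,-0.457,0],[0.124,-0.199,0.01,0,0,-0.457,0],[0.124,-0.199,0.01,0,0,-0.457,0],[0.124,-0.199,0.01,0,0,-0.457,0]]
  ]
}}

```text
time_s: 1.65
tcp_pos: [0.567, -0.0056, 0.2522]
ee_rot: [[-0.118, -0.993, -0.0], [-0.993, 0.118, -0.0], [0.0, 0.0, -1.0]]
wrist_force: [-0.2, 1.2, 0.2]
gripper_width: 1.0
```

```bash
cat >> h.py <<'E'
def rect(W,name,z0,z1,xy=None,rad=None):
    S=W.reshape(-1,3);S=S[np.isfinite(S[:,2])&(S[:,2]>z0)&(S[:,2]<z1)]
    if xy is not None: S=S[np.hypot(*(S[:,:2]-xy).T)<rad]
    if len(S)<10: print(name,len(S));return
    c,wh,a=cv2.minAreaRect(S[:,:2].astype(np.float32)); print(name,len(S),"rect",np.round(c,4),np.round(wh,4),round(a,1),"z",np.round(np.median(S[:,2]),4))
E
python3 - <<'E'
from h import *
im,W,E,K=cap("wrist","w1.png")
print(r.sense()["time_s"])
cv2.imwrite("pics/w1.png",cv2.resize(im,(768,576))[:,:,::-1])
rect(W,"clampT",.108,.12,(.567,.015),.06)
rect(W,"nose",.088,.1,(.565,-.003),.045)
rect(W,"shld",.059,.067,(.565,-.003),.05)
# fixture frame
t=np.radians(6.65);ex=np.array([np.cos(t),-np.sin(t)]);ey=np.array([np.sin(t),np.cos(t)])
S=W.reshape(-1,3);S=S[np.isfinite(S[:,2])]
o=np.array([.563,-.021]);a=(S[:,:2]-o)@ex;b=(S[:,:2]-o)@ey
for nm,z0,z1,bl in(("term",.05,.0588,(-.07,.0)),("nose",.088,.098,(-.01,.045)),("clamp",.108,.12,(.02,.06)),("shoulder",.06,.067,(-.01,.045))):
    m=(S[:,2]>z0)&(S[:,2]<z1)&(b>bl[0])&(b<bl[1])&(abs(a)<.06)
    print(nm,m.sum(),"x",np.percentile(a[m],[1,99]).round(4),"y",np.percentile(b[m],[1,99]).round(4),"z",np.median(S[m,2]).round(4))
E
```

```text
1.7
clampT 577 rect [0.5649 0.0181] [0.0086 0.0696] 83.9 z 0.1125
nose 1625 rect [0.564 0.006] [0.0592 0.0689] 88.5 z 0.0928
shld 1033 rect [ 0.5616 -0.0036] [0.0366 0.0851] 83.7 z 0.0628
term 2910 x [-0.0319  0.0272] y [-0.0611 -0.0009] z 0.0549
nose 1523 x [-0.0314  0.0246] y [-0.0008  0.0353] z 0.0928
clamp 577 x [-0.0372  0.0313] y [0.0347 0.0432] z 0.1125
shoulder 1024 x [-0.0453  0.0385] y [-0.001   0.0351] z 0.0628
```

View pics/w1.png

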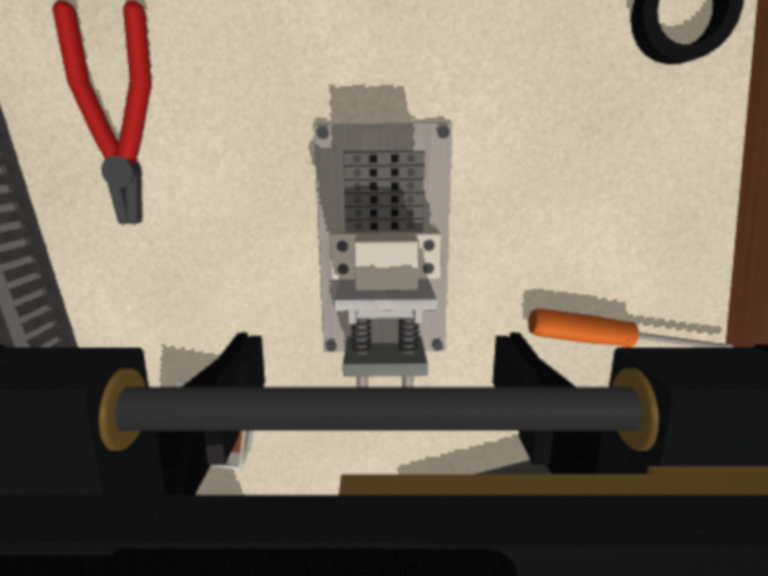

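The wrist view shows the fixture undisturbed, with the blank nose at (387,262) and the clamp plate just below it at (385,297). I'll descend to the nose.

Call:
{"op": "play_rows", "data": {
  "commands": [
    [[-0.004,0.002,-0.05,0,0,0.007,0],[-0.004,0.002,-0.1,0,0,0.007,0],[-0.004,0.002,-0.14,0,0,0.007,0],[-0.004,0.002,-0.17,0,0,0.007,0],[-0.004,0.002,-0.184,0,0,0.007,0]]
  ]
}}

```text
time_s: 2.2
tcp_pos: [0.5596, -0.0014, 0.0649]
ee_rot: [[-0.11, -0.994, -0.006], [-0.994, 0.11, -0.001], [0.002, 0.006, -1.0]]
wrist_force: [0.1, -0.4, -0.0]
gripper_width: 1.004
```

Call:
{"op": "play_rows", "data": {
  "commands": [
    [[0,0,0,0,0,0,0],[0,0,0,0,0,0,0.3],[0,0,0,0,0,0,0.6],[0,0,0,0,0,0,1],[0,0,0,0,0,0,1]]
  ]
}}

```text
time_s: 2.7
tcp_pos: [0.5624, -0.0008, 0.0695]
ee_rot: [[-0.109, -0.994, 0.002], [-0.994, 0.109, 0.001], [-0.001, -0.002, -1.0]]
wrist_force: [0.3, -0.3, -0.1]
gripper_width: 0.722
```

Call:
{"op": "play_rows", "data": {
  "commands": [
    [[0,0,0,0,0,0,1],[0,0,0,0,0,0,1],[0,0,0,0,0,0,1],[0,0,0,0,0,0,1]]
  ]
}}

```text
time_s: 3.1
tcp_pos: [0.5623, -0.0009, 0.0688]
ee_rot: [[-0.109, -0.994, 0.001], [-0.994, 0.109, 0.0], [-0.0, -0.001, -1.0]]
wrist_force: [-0.9, -0.3, 2.8]
gripper_width: 0.517
```

Gripped at 45 mm. I'll lift clear of the terminals, back off the clamp, then raise.

Call:
{"op": "play_rows", "data": {
  "commands": [
    [[0,0,0.008,0,0,0,1],[0,0,0.018,0,0,0,1],[0,0,0.028,0,0,0,1],[0,0,0.038,0,0,0,1],[0,0,0.047,0,0,0,1]]
  ]
}}

```text
time_s: 3.6
tcp_pos: [0.5615, -0.0021, 0.1168]
ee_rot: [[-0.108, -0.994, -0.001], [-0.994, 0.108, -0.002], [0.002, 0.001, -1.0]]
wrist_force: [-0.8, -4.8, -3.4]
gripper_width: 0.518
```

Call:
{"op": "play_rows", "data": {
  "commands": [
    [[0,0,0,0,0,0,1],[-0.0005,-0.005,0,0,0,0,1],[-0.001,-0.01,0,0,0,0,1],[-0.0015,-0.015,0,0,0,0,1],[-0.002,-0.021,0,0,0,0,1]]
  ]
}}

```text
time_s: 4.1
tcp_pos: [0.5605, -0.0218, 0.1156]
ee_rot: [[-0.109, -0.994, 0.001], [-0.994, 0.109, 0.001], [-0.001, -0.001, -1.0]]
wrist_force: [0.4, 0.7, -2.9]
gripper_width: 0.516
```

Call:
{"op": "play_rows", "data": {
  "commands": [
    [[0,0,0.02,0,0,0,1],[0,0,0.05,0,0,0,1],[0,0,0.08,0,0,0,1],[0,0,0.1,0,0,0,1],[0,0,0.1,0,0,0,1]]
  ]
}}

```text
time_s: 4.6
tcp_pos: [0.5623, -0.0216, 0.2189]
ee_rot: [[-0.108, -0.994, 0.008], [-0.994, 0.108, 0.001], [-0.002, -0.008, -1.0]]
wrist_force: [0.1, -0.3, -1.4]
gripper_width: 0.516
```

Call:
{"op": "play_rows", "data": {
  "commands": [
    [[-0.01,0.04,0,0,0,0.1,1],[-0.02,0.088,0,0,0,0.2,1],[-0.031,0.136,0,0,0,0.28,1],[-0.042,0.184,0,0,0,0.28,1],[-0.053,0.232,0,0,0,0.28,1]]
  ]
}}

```text
time_s: 5.1
tcp_pos: [0.5058, 0.2117, 0.2141]
ee_rot: [[0.17, -0.985, -0.002], [-0.985, -0.17, -0.0], [0.0, 0.002, -1.0]]
wrist_force: [0.2, -0.5, -1.7]
gripper_width: 0.515
```

Call:
{"op": "play_rows", "data": {
  "commands": [
    [[-0.011,0.045,0,0,0,0,1],[-0.02,0.085,0,0,0,0,1],[-0.022,0.098,-0.03,0,0,0,1],[-0.022,0.098,-0.06,0,0,0,1],[-0.022,0.098,-0.06,0,0,0,1]]
  ]
}}

```text
time_s: 5.6
tcp_pos: [0.4816, 0.3063, 0.1496]
ee_rot: [[0.17, -0.985, -0.01], [-0.985, -0.17, -0.008], [0.006, 0.011, -1.0]]
wrist_force: [-0.7, -0.5, -0.8]
gripper_width: 0.512
```

```bash
python3 - <<'E'
from h import *
s=r.sense();print(s["tcp_pos"],s["ee_rot"],s["wrist_force"],s["time_s"])
im,W,E,K=cap("side","s1.png")
rect(W,"rim",.028,.038,(.487,.31),.12); rect(W,"shd",.09,.15,(.487,.31),.08)
a=cv2.resize(im[110:260,130:330],(800,600),interpolation=cv2.INTER_CUBIC);cv2.imwrite("pics/s1c.png",a[:,:,::-1])
E
```

```text
[0.48163476 0.30628311 0.14961789] [[ 0.17021472 -0.98535889 -0.00973744]
 [-0.98538981 -0.17014507 -0.00758788]
 [ 0.00582001  0.01088675 -0.9999238 ]] [-0.6611306  -0.54005074 -0.79025189] 5.6
rim 319 rect [0.485  0.3073] [0.1628 0.123 ] 10.7 z 0.0326
shd 481 rect [0.4821 0.3014] [0.0873 0.0413] 8.1 z 0.1265
```

View pics/s1c.png

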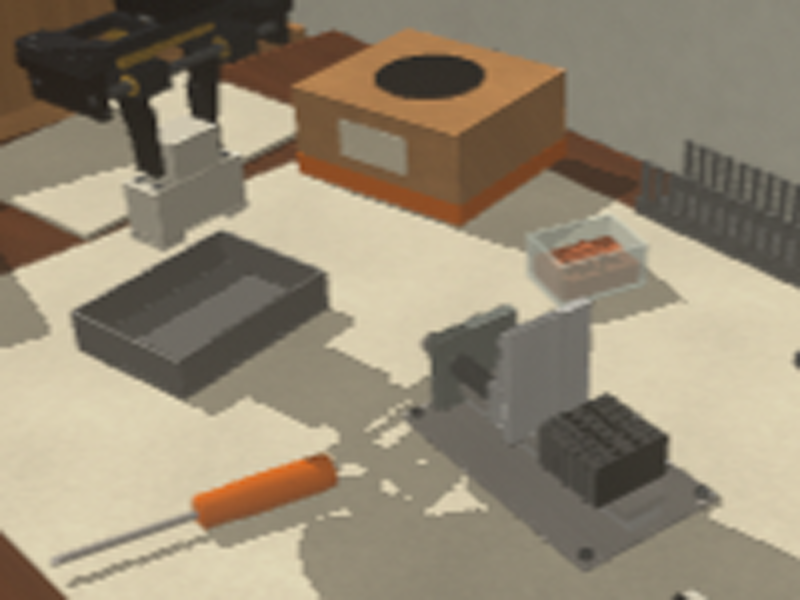

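The blank hangs upright and straight over the tray (crop (185,190)), and the clamp has closed up at (545,370). Next I'll lower it.

Call:
{"op": "play_rows", "data": {
  "commands": [
    [[0.003,0.002,-0.03,0,0,0,1],[0.003,0.002,-0.06,0,0,0,1],[0.003,0.002,-0.08,0,0,0,1],[0.003,0.002,-0.088,0,0,0,1],[0.003,0.002,-0.088,0,0,0,1]]
  ]
}}

```text
time_s: 6.15
tcp_pos: [0.4885, 0.3098, 0.0677]
ee_rot: [[0.17, -0.985, 0.0], [-0.985, -0.17, -0.0], [0.0, 0.0, -1.0]]
wrist_force: [1.1, 0.9, -1.0]
gripper_width: 0.517
```

Call:
{"op": "play_rows", "data": {
  "commands": [
    [[0,0,0,0,0,0,1],[0,0,-0.002,0,0,0,1],[0,0,-0.004,0,0,0,1],[0,0,-0.005,0,0,0,1],[0,0,-0.005,0,0,0,1]]
  ]
}}

```text
time_s: 6.65
tcp_pos: [0.488, 0.3101, 0.0626]
ee_rot: [[0.17, -0.985, 0.0], [-0.985, -0.17, 0.0], [-0.0, -0.0, -1.0]]
wrist_force: [0.1, 0.3, -0.2]
gripper_width: 0.515
```

Call:
{"op": "play_rows", "data": {
  "commands": [
    [[0,0,-0.002,0,0,0,1],[0,0,-0.004,0,0,0,1],[0,0,-0.006,0,0,0,1],[0,0,-0.007,0,0,0,1],[0,0,-0.007,0,0,0,1]]
  ]
}}

```text
time_s: 7.15
tcp_pos: [0.4881, 0.3101, 0.0555]
ee_rot: [[0.17, -0.985, -0.0], [-0.985, -0.17, -0.0], [0.0, 0.0, -1.0]]
wrist_force: [0.2, 0.4, -1.1]
gripper_width: 0.511
```

Call:
{"op": "play_rows", "data": {
  "commands": [
    [[0,0,-0.001,0,0,0,1],[0,0,-0.001,0,0,0,1],[0,0,-0.001,0,0,0,1]]
  ]
}}

```text
time_s: 7.45
tcp_pos: [0.4881, 0.3101, 0.0553]
ee_rot: [[0.17, -0.985, 0.0], [-0.985, -0.17, 0.0], [-0.0, -0.0, -1.0]]
wrist_force: [-2.1, -1.6, 6.0]
gripper_width: 0.515
```

Contact: an upward force of 6 N, with the tool stopped. I'll open slowly and retreat.

Call:
{"op": "play_rows", "data": {
  "commands": [
    [[0,0,0,0,0,0,0.4],[0,0,0,0,0,0,0.2],[0,0,0,0,0,0,0],[0,0,0,0,0,0,0],[0,0,0,0,0,0,0]]
  ]
}}

```text
time_s: 7.95
tcp_pos: [0.4881, 0.3101, 0.0544]
ee_rot: [[0.17, -0.985, -0.0], [-0.985, -0.17, -0.0], [0.0, 0.0, -1.0]]
wrist_force: [-0.3, -0.3, 0.4]
gripper_width: 0.874
```

Call:
{"op": "play_rows", "data": {
  "commands": [
    [[0,0,0.01,0,0,0,0],[0,0,0.04,0,0,0,0],[0,0,0.09,0,0,0,0],[0,0,0.14,0,0,0,0],[0,0,0.17,0,0,0,0]]
  ]
}}

```text
time_s: 8.45
tcp_pos: [0.4894, 0.3109, 0.2301]
ee_rot: [[0.171, -0.985, 0.006], [-0.985, -0.171, 0.005], [-0.003, -0.007, -1.0]]
wrist_force: [0.7, -0.7, 0.7]
gripper_width: 1.0
```

```bash
python3 - <<'E'
from h import *
s=r.sense();print(s["tcp_pos"],s["time_s"])
im,W,E,K=cap("side","s2.png")
rect(W,"top",.065,.1,(.487,.31),.08);rect(W,"sh",.045,.055,(.487,.31),.08)
im,W,E,K=cap("wrist");rect(W,"top w",.07,.1,(.487,.31),.08);rect(W,"sh w",.045,.055,(.487,.31),.08)
E
```

```text
[0.48935589 0.31087855 0.23013088] 8.45
top 162 rect [0.4896 0.3046] [0.0482 0.0377] 9.6 z 0.0783
sh 119 rect [0.4888 0.3033] [0.0842 0.0368] 7.1 z 0.0495
top w 1486 rect [0.488  0.3067] [0.0445 0.0355] 9.8 z 0.0792
sh w 1038 rect [0.4882 0.3067] [0.0849 0.0356] 10.2 z 0.0494
```

The blank is standing upright in the tray: top at 79 mm and shoulders at 49.5 mm, both as expected. On to the breaker.

Call:
{"op": "play_rows", "data": {
  "commands": [
    [[-0.003,-0.048,0.005,0,0,-0.034,0],[-0.007,-0.096,0.01,0,0,-0.068,0],[-0.011,-0.145,0.015,0,0,-0.1,0],[-0.014,-0.194,0.02,0,0,-0.14,0],[-0.018,-0.243,0.02,0,0,-0.17,0]]
  ]
}}

```text
time_s: 9.05
tcp_pos: [0.4696, 0.0653, 0.2452]
ee_rot: [[0.0, -1.0, 0.001], [-1.0, -0.0, 0.0], [-0.0, -0.001, -1.0]]
wrist_force: [1.2, 0.2, 0.1]
gripper_width: 0.997
```

Call:
{"op": "play_rows", "data": {
  "commands": [
    [[-0.003,-0.048,0,0,0,0,0],[-0.007,-0.096,0,0,0,0,0],[-0.011,-0.145,0,0,0,0,0],[-0.014,-0.194,0,0,0,0,0],[-0.018,-0.243,0,0,0,0,0]]
  ]
}}

```text
time_s: 9.55
tcp_pos: [0.4512, -0.1778, 0.2446]
ee_rot: [[0.001, -1.0, 0.0], [-1.0, -0.001, 0.0], [-0.0, -0.0, -1.0]]
wrist_force: [2.1, 0.5, -0.1]
gripper_width: 1.002
```

Call:
{"op": "play_rows", "data": {
  "commands": [
    [[-0.003,-0.04,0,0,0,0,0],[-0.004,-0.051,0,0,0,0,0],[-0.004,-0.051,0,0,0,0,0]]
  ]
}}

```text
time_s: 9.85
tcp_pos: [0.4473, -0.2281, 0.244]
ee_rot: [[-0.002, -1.0, -0.001], [-1.0, 0.002, 0.0], [-0.0, 0.001, -1.0]]
wrist_force: [-0.4, 0.2, 0.3]
gripper_width: 1.002
```

```bash
python3 - <<'E'
from h import *
s=r.sense();print(s["tcp_pos"],s["ee_rot"][:,1],s["time_s"])
im,W,E,K=cap("wrist","w2.png")
rect(W,"nose",.068,.079,(.449,-.227),.06);rect(W,"tog",.082,.1,(.449,-.227),.06);rect(W,"sh",.04,.052,(.449,-.227),.06)
E
```

```text
[ 0.44734518 -0.22813592  0.24399382] [-0.99999671  0.00226135  0.00121296] 9.85
nose 1834 rect [ 0.4465 -0.2283] [0.0541 0.0452] 88.7 z 0.0753
tog 159 rect [ 0.45   -0.2281] [0.0461 0.0053] 89.7 z 0.0843
sh 1434 rect [ 0.4465 -0.2283] [0.054  0.0852] 89.4 z 0.0453
```

Call:
{"op": "play_rows", "data": {
  "commands": [
    [[-0.001,0,-0.05,0,0,-0.01,0],[-0.001,0,-0.1,0,0,-0.01,0],[-0.001,0,-0.145,0,0,-0.01,0],[-0.001,0,-0.175,0,0,-0.01,0],[-0.001,0,-0.194,0,0,-0.01,0]]
  ]
}}

```text
time_s: 10.4
tcp_pos: [0.4457, -0.225, 0.0482]
ee_rot: [[-0.007, -1.0, -0.004], [-1.0, 0.007, 0.001], [-0.001, 0.004, -1.0]]
wrist_force: [0.4, 0.2, 0.3]
gripper_width: 1.003
```

Call:
{"op": "play_rows", "data": {
  "commands": [
    [[0,0,0,0,0,0,0],[0,0,0,0,0,0,0.3],[0,0,0,0,0,0,0.6],[0,0,0,0,0,0,1],[0,0,0,0,0,0,1]]
  ]
}}

```text
time_s: 10.9
tcp_pos: [0.4477, -0.2269, 0.0516]
ee_rot: [[-0.009, -1.0, 0.002], [-1.0, 0.009, -0.0], [0.0, -0.002, -1.0]]
wrist_force: [-0.5, 0.2, 0.2]
gripper_width: 0.72
```

Call:
{"op": "play_rows", "data": {
  "commands": [
    [[0,0,0,0,0,0,1],[0,0,0,0,0,0,1],[0,0,0,0,0,0,1],[0,0,0,0,0,0,1]]
  ]
}}

```text
time_s: 11.3
tcp_pos: [0.4468, -0.227, 0.0508]
ee_rot: [[-0.009, -1.0, -0.001], [-1.0, 0.009, 0.0], [-0.0, 0.001, -1.0]]
wrist_force: [-0.5, -0.4, 3.6]
gripper_width: 0.517
```

Call:
{"op": "play_rows", "data": {
  "commands": [
    [[0,0,0.01,0,0,0,1],[0,0,0.04,0,0,0,1],[0,0,0.075,0,0,0,1],[0,0,0.1,0,0,0,1],[0.005,0.01,0.11,0,0,-0.02,1]]
  ]
}}

```text
time_s: 11.8
tcp_pos: [0.4531, -0.2176, 0.1636]
ee_rot: [[-0.031, -1.0, 0.005], [-1.0, 0.031, -0.001], [0.001, -0.005, -1.0]]
wrist_force: [1.1, -0.3, -2.0]
gripper_width: 0.515
```

Call:
{"op": "play_rows", "data": {
  "commands": [
    [[0.02,0.035,0,0,0,-0.02,1],[0.043,0.077,0,0,0,-0.04,1],[0.065,0.115,0,0,0,-0.06,1],[0.088,0.155,0,0,0,-0.081,1],[0.1,0.178,0,0,0,-0.081,1]]
  ]
}}

```text
time_s: 12.3
tcp_pos: [0.5535, -0.0361, 0.1606]
ee_rot: [[-0.108, -0.994, 0.001], [-0.994, 0.108, 0.001], [-0.001, -0.001, -1.0]]
wrist_force: [-0.3, -0.4, -2.0]
gripper_width: 0.513
```

Call:
{"op": "play_rows", "data": {
  "commands": [
    [[0.006,0.01,0,0,0,0,1],[0.007,0.011,0,0,0,0,1],[0.007,0.011,0,0,0,0,1]]
  ]
}}

```text
time_s: 12.6
tcp_pos: [0.5584, -0.0284, 0.1603]
ee_rot: [[-0.11, -0.994, -0.001], [-0.994, 0.11, -0.0], [0.0, 0.001, -1.0]]
wrist_force: [0.2, 0.1, -2.7]
gripper_width: 0.517
```

```bash
python3 - <<'E'
from h import *
s=r.sense();print(s["tcp_pos"],s["ee_rot"].round(3).tolist(),s["wrist_force"],s["time_s"])
im,W,E,K=cap("side","s3.png")
im2,W2,_,_=cap("wrist","w3.png")
for w,n in((W,"s"),(W2,"w")):
    rect(w,n+" brk sh",.143,.162,(.559,-.03),.06); rect(w,n+" clamp",.108,.118,(.565,.006),.05)
a=cv2.resize(im[110:260,180:380],(640,480),interpolation=cv2.INTER_CUBIC);cv2.imwrite("pics/s3c.png",a[:,:,::-1])
E
```

```text
[ 0.55840249 -0.02842902  0.16025571] [[-0.11, -0.994, -0.001], [-0.994, 0.11, -0.0], [0.0, 0.001, -1.0]] [ 0.21086641  0.08100973 -2.74631064] 12.6
s brk sh 326 rect [ 0.5591 -0.0293] [0.0588 0.0874] 85.1 z 0.154
s clamp 8
w brk sh 3377 rect [ 0.5567 -0.0403] [0.0339 0.0851] 83.5 z 0.1547
w clamp 0
```

View pics/s3c.png

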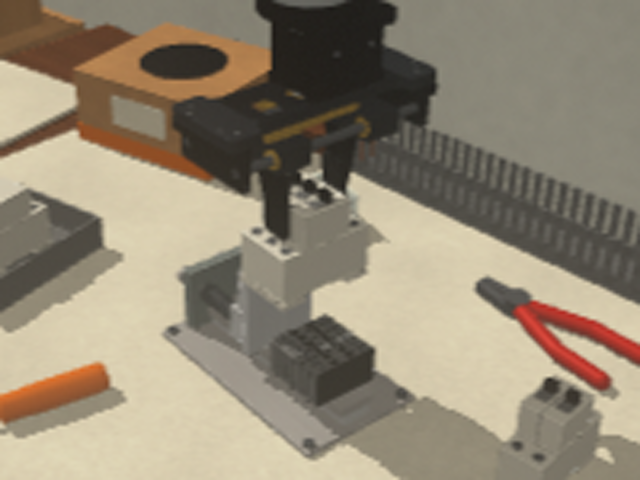

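The breaker hangs level above the terminals, on the terminal side of the clamp (crop (275,300)). I'll lower it in front of the clamp face, then push.

Call:
{"op": "play_rows", "data": {
  "commands": [
    [[0,-0.001,-0.012,0,0,0,1],[0,-0.001,-0.024,0,0,0,1],[0,-0.001,-0.036,0,0,0,1],[0,-0.001,-0.046,0,0,0,1],[0,-0.001,-0.046,0,0,0,1]]
  ]
}}

```text
time_s: 13.2
tcp_pos: [0.5576, -0.0292, 0.1122]
ee_rot: [[-0.11, -0.994, -0.005], [-0.994, 0.11, -0.001], [0.001, 0.005, -1.0]]
wrist_force: [-0.4, 0.5, -2.8]
gripper_width: 0.514
```

Call:
{"op": "play_rows", "data": {
  "commands": [
    [[0.0004,0.004,0,0,0,0,1],[0.0009,0.008,0,0,0,0,1],[0.0013,0.012,0,0,0,0,1],[0.0018,0.016,0,0,0,0,1],[0.0022,0.02,0,0,0,0,1]]
  ]
}}

```text
time_s: 13.7
tcp_pos: [0.5614, -0.0094, 0.1149]
ee_rot: [[-0.109, -0.994, 0.0], [-0.994, 0.109, -0.001], [0.001, -0.0, -1.0]]
wrist_force: [0.6, -6.3, -4.9]
gripper_width: 0.515
```

Call:
{"op": "play_rows", "data": {
  "commands": [
    [[0.0004,0.004,0,0,0,0,1],[0.0009,0.008,0,0,0,0,1],[0.0013,0.012,0,0,0,0,1],[0.002,0.0165,0,0,0,0,1],[0.002,0.0165,0,0,0,0,1]]
  ]
}}

```text
time_s: 14.2
tcp_pos: [0.5632, 0.0068, 0.1149]
ee_rot: [[-0.109, -0.994, -0.0], [-0.994, 0.109, -0.002], [0.002, 0.0, -1.0]]
wrist_force: [0.3, -7.2, -3.5]
gripper_width: 0.511
```

```bash
python3 - <<'E'
from h import *
s=r.sense();print(s["tcp_pos"],s["ee_rot"].round(3).tolist(),s["wrist_force"],s["moment"],s["time_s"])
im2,W2,_,_=cap("wrist","w4.png")
S=W2.reshape(-1,3);S=S[np.isfinite(S[:,2])]
t=np.radians(6.3);ex=np.array([np.cos(t),-np.sin(t)]);ey=np.array([np.sin(t),np.cos(t)]);o=np.array([.56,-.0215])
a=(S[:,:2]-o)@ex;b=(S[:,:2]-o)@ey
for n,z0,z1,b0,b1,x0,x1 in(("term",.05,.059,-.07,.02,-.05,.05),("sh-",.09,.12,-.03,.06,-.05,-.026),("sh+",.09,.12,-.03,.06,.026,.05),("nose",.13,.15,-.03,.06,-.02,.02)):
    m=(S[:,2]>z0)&(S[:,2]<z1)&(b>b0)&(b<b1)&(a>x0)&(a<x1)
    if m.sum()>5: print(n,m.sum(),"x",np.percentile(a[m],[1,99]).round(4),"y",np.percentile(b[m],[1,99]).round(4),"z",np.percentile(S[m,2],[5,50,95]).round(4))
cv2.imwrite("pics/w4.png",cv2.resize(im2,(640,480))[:,:,::-1])
E
```

```text
[0.56321208 0.00676948 0.11488309] [[-0.109, -0.994, -0.0], [-0.994, 0.109, -0.002], [0.002, 0.0, -1.0]] [ 0.29207689 -7.19865399 -3.50214727] [-2.25849091 -0.41306745  0.11062343] 14.2
term 7489 x [-0.0287  0.0299] y [-0.06   -0.0004] z [0.0537 0.0549 0.0561]
sh- 1355 x [-0.0422 -0.0262] y [0.0001 0.0312] z [0.0964 0.1093 0.1109]
sh+ 1365 x [0.0263 0.042 ] y [0.     0.0315] z [0.0958 0.1094 0.1109]
nose 6224 x [-0.0196  0.0196] y [0.0003 0.0531] z [0.1358 0.1396 0.1482]
```

View pics/w4.png

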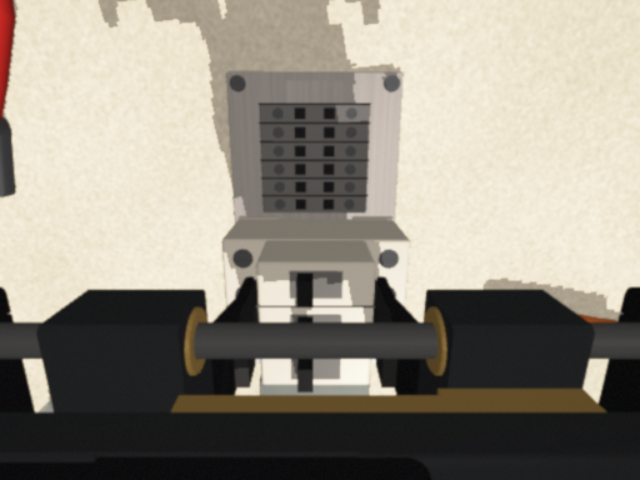

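The breaker sits centred across the rail, its face almost level with the terminal end (about (315,218)). Before pushing 2.5 mm further I'll check its tilt.

Call:
{"op": "play_rows", "data": {
  "commands": [
    [[0.0001,0.001,0,0,0,0,1],[0.0003,0.0025,0,0,0,0,1],[0.0003,0.0025,0,0,0,0,1]]
  ]
}}

```text
time_s: 14.55
tcp_pos: [0.5635, 0.0089, 0.1149]
ee_rot: [[-0.109, -0.994, -0.001], [-0.994, 0.109, -0.002], [0.002, 0.0, -1.0]]
wrist_force: [1.6, -7.4, -4.7]
gripper_width: 0.512
```

```bash
cat > m.py <<'E'
from h import *
s=r.sense();print(s["tcp_pos"].round(4),s["wrist_force"].round(1),s["time_s"])
im2,W2,_,_=cap("wrist")
S=W2.reshape(-1,3);S=S[np.isfinite(S[:,2])]
t=np.radians(6.3);ex=np.array([np.cos(t),-np.sin(t)]);ey=np.array([np.sin(t),np.cos(t)]);o=np.array([.56,-.0215])
a=(S[:,:2]-o)@ex;b=(S[:,:2]-o)@ey;z=S[:,2]
g=lambda *c:np.all(c,0)
m=g(z>.05,z<.059,b<.005,b>-.07,abs(a)<.04);print("term edge",np.percentile(b[m],[98,99.5]).round(4))
zs=np.median(z[g(b>.003,b<.02,abs(a)>.03,abs(a)<.042,z>.055)]);print("shoulder z",zs.round(4))
m=g(z<zs-.004,z>.066,abs(b)<.012,abs(a)<.04)
if m.sum()>50:
    A=np.c_[np.ones(m.sum()),z[m]-z[m].mean(),a[m]];p=np.linalg.lstsq(A,b[m],rcond=None)[0]
    print("face",m.sum(),"y",p[0].round(4),"tilt,yaw deg",np.degrees(p[1:]).round(2))
m=g(z>zs-.003,z<zs+.003,abs(a)>.027,abs(a)<.05,b>-.02,b<.06)
A=np.c_[np.ones(m.sum()),a[m],b[m]];p=np.linalg.lstsq(A,z[m],rcond=None)[0];print("top slopes deg",np.degrees(p[1:]).round(2),"x",np.percentile(a[m],[1,99]).round(4),"y",np.percentile(b[m],[1,99]).round(4))
E
python3 m.py
```

```text
[0.5635 0.0089 0.1149] [ 1.6 -7.4 -4.7] 14.55
term edge [-0.0012 -0.0003]
shoulder z 0.2199
face 26966 y 0.001 tilt,yaw deg [-1.98  0.23]
top slopes deg [ 0.02 -7.27] x [-0.0496  0.0495] y [0.0032 0.0053]
```

```bash
sed -i 's/z>.055)\])/z>.055,z<.115)])/' m.py; sed -i 's/abs(b)<.012,abs(a)<.04)/abs(b)<.006,abs(a)<.038)/' m.py; python3 m.py
```

```text
[0.5635 0.0088 0.1149] [ 1.5 -6.6 -4.1] 14.6
term edge [-0.0013 -0.0004]
shoulder z 0.1096
face 1831 y 0.0023 tilt,yaw deg [ 0.36 -0.07]
top slopes deg [0.06 0.01] x [-0.042   0.0419] y [0.0023 0.0333]
```

It is square, with about 2.5 mm clearance. I'll lower 46 mm.

Call:
{"op": "play_rows", "data": {
  "commands": [
    [[0,0,-0.006,0,0,0,1],[0,0,-0.013,0,0,0,1],[0,0,-0.02,0,0,0,1],[0,0,-0.027,0,0,0,1],[0,0,-0.032,0,0,0,1]]
  ]
}}

```text
time_s: 15.15
tcp_pos: [0.5631, 0.0088, 0.0833]
ee_rot: [[-0.109, -0.994, -0.001], [-0.994, 0.109, -0.002], [0.002, 0.001, -1.0]]
wrist_force: [-1.8, -7.5, 1.8]
gripper_width: 0.511
```

Call:
{"op": "play_rows", "data": {
  "commands": [
    [[0,0,-0.003,0,0,0,1],[0,0,-0.006,0,0,0,1],[0,0,-0.009,0,0,0,1],[0,0,-0.012,0,0,0,1],[0,0,-0.012,0,0,0,1]]
  ]
}}

```text
time_s: 15.65
tcp_pos: [0.5632, 0.0089, 0.0712]
ee_rot: [[-0.109, -0.994, -0.001], [-0.994, 0.109, -0.002], [0.002, 0.001, -1.0]]
wrist_force: [-0.8, -7.5, -2.2]
gripper_width: 0.515
```

```bash
python3 m.py
```

```text
[0.5632 0.0089 0.0712] [-0.8 -7.5 -2.2] 15.65
term edge [0.0025 0.0027]
shoulder z 0.0661
top slopes deg [0.04 0.26] x [-0.0423  0.0415] y [0.0024 0.0333]
```

Call:
{"op": "play_rows", "data": {
  "commands": [
    [[0,0,-0.001,0,0,0,1],[0,0,-0.002,0,0,0,1],[0,0,-0.003,0,0,0,1],[0,0,-0.003,0,0,0,1]]
  ]
}}

```text
time_s: 16.1
tcp_pos: [0.5632, 0.0089, 0.0686]
ee_rot: [[-0.109, -0.994, -0.001], [-0.994, 0.109, -0.002], [0.002, 0.001, -1.0]]
wrist_force: [-0.8, -7.9, 0.3]
gripper_width: 0.515
```

Call:
{"op": "play_rows", "data": {
  "commands": [
    [[0,0,-0.0007,0,0,0,1],[0,0,-0.0007,0,0,0,1],[0,0,-0.0007,0,0,0,1]]
  ]
}}

```text
time_s: 16.4
tcp_pos: [0.5633, 0.0089, 0.0683]
ee_rot: [[-0.109, -0.994, -0.001], [-0.994, 0.109, -0.002], [0.002, 0.001, -1.0]]
wrist_force: [-1.1, -6.6, 2.5]
gripper_width: 0.511
```

It is seated: vertical force swung from −2 to +2.5 N. I'll ease it against the terminals.

Call:
{"op": "play_rows", "data": {
  "commands": [
    [[-0.0001,-0.001,0,0,0,0,1],[-0.0002,-0.002,0,0,0,0,1],[-0.0003,-0.0028,0,0,0,0,1],[-0.0003,-0.0028,0,0,0,0,1]]
  ]
}}

```text
time_s: 16.8
tcp_pos: [0.563, 0.0064, 0.0683]
ee_rot: [[-0.109, -0.994, -0.001], [-0.994, 0.109, -0.002], [0.002, 0.0, -1.0]]
wrist_force: [-1.7, -5.1, 2.4]
gripper_width: 0.514
```

```bash
python3 m.py
```

```text
[0.563  0.0064 0.0683] [-1.7 -5.1  2.4] 16.8
term edge [0.     0.0002]
shoulder z 0.0633
top slopes deg [0.01 0.26] x [-0.0422  0.0417] y [-0.      0.0308]
```

Call:
{"op": "play_rows", "data": {
  "commands": [
    [[-0.0001,-0.0006,-0.0005,0,0,0,1],[-0.0001,-0.0006,-0.0005,0,0,0,1],[-0.0001,-0.0006,-0.0005,0,0,0,1]]
  ]
}}

```text
time_s: 17.15
tcp_pos: [0.563, 0.0064, 0.0683]
ee_rot: [[-0.108, -0.994, -0.0], [-0.994, 0.108, -0.001], [0.001, -0.0, -1.0]]
wrist_force: [-2.3, -4.2, 5.7]
gripper_width: 0.512
```

The tool no longer moves down or sideways, so the breaker is on the rail and against the terminals. I'll release it.

Call:
{"op": "play_rows", "data": {
  "commands": [
    [[0,0,0,0,0,0,0.4],[0,0,0,0,0,0,0.2],[0,0,0,0,0,0,0],[0,0,0,0,0,0,0],[0,0,0,0,0,0,0]]
  ]
}}

```text
time_s: 17.65
tcp_pos: [0.5634, 0.0069, 0.0663]
ee_rot: [[-0.11, -0.994, 0.0], [-0.994, 0.11, 0.0], [-0.0, -0.0, -1.0]]
wrist_force: [-1.1, -0.8, 0.1]
gripper_width: 0.875
```

Call:
{"op": "play_rows", "data": {
  "commands": [
    [[0,0,0,0,0,0,0],[0,0,0.01,0,0,0,0],[0,0,0.04,0,0,0,0],[0,0,0.09,0,0,0,0],[0,0,0.13,0,0,0,0]]
  ]
}}

```text
time_s: 18.15
tcp_pos: [0.5636, 0.0066, 0.1995]
ee_rot: [[-0.109, -0.994, 0.002], [-0.994, 0.109, -0.0], [-0.0, -0.002, -1.0]]
wrist_force: [0.9, 0.6, 0.6]
gripper_width: 0.999
```

Call:
{"op": "play_rows", "data": {
  "commands": [
    [[0,-0.02,0.05,0,0,0,0],[0,-0.02,0.05,0,0,0,0],[0,-0.02,0.05,0,0,0,0]]
  ]
}}

```text
time_s: 18.45
tcp_pos: [0.5637, -0.0135, 0.2487]
ee_rot: [[-0.111, -0.994, 0.005], [-0.994, 0.111, 0.001], [-0.002, -0.004, -1.0]]
wrist_force: [-0.4, 0.1, -1.3]
gripper_width: 1.002
```

```bash
python3 m.py; python3 - <<'E'
from h import *
im,W,_,_=cap("wrist");rect(W,"clamp",.108,.12,(.57,.045),.06);rect(W,"nose",.088,.1,(.563,.005),.035)
im,W,_,_=cap("side","s5.png");rect(W,"two",.03,.12,(.6137,-.2341),.06);rect(W,"sup",.03,.12,(.53,-.381),.065);rect(W,"blank",.065,.1,(.487,.31),.08)
cv2.imwrite("pics/s5c.png",cv2.resize(im[120:320,130:400],(800,592),interpolation=cv2.INTER_CUBIC)[:,:,::-1])
E
```

```text
[ 0.5637 -0.0135  0.2487] [-0.4  0.1 -1.3] 18.45
term edge [-0.0002  0.0001]
shoulder z 0.0628
top slopes deg [0.07 0.25] x [-0.0425  0.0417] y [0.0004 0.0537]
clamp 590 rect [0.5669 0.0356] [0.0084 0.0691] 83.7 z 0.1126
nose 2039 rect [0.5626 0.0054] [0.0549 0.0453] 83.9 z 0.0928
two 649 rect [ 0.612  -0.2357] [0.0868 0.0374] 3.2 z 0.057
sup 1202 rect [ 0.5291 -0.3832] [0.0887 0.0538] 18.9 z 0.0576
blank 161 rect [0.4887 0.3044] [0.0462 0.0382] 7.9 z 0.0782
```

View pics/s5c.png

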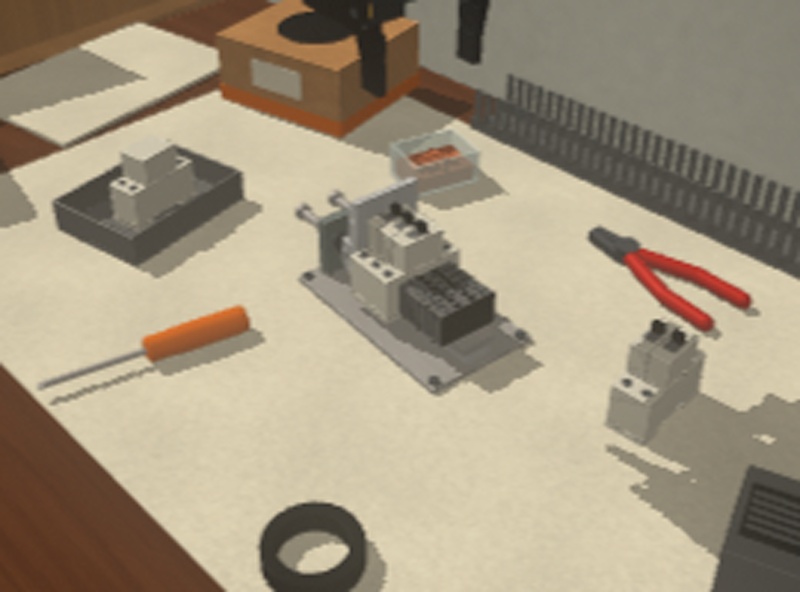

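The breaker sits between the terminals and the clamp at (400,265), the blank stands in the tray at (150,180), and the two bystanders have not moved. I'll hand the job in.

```bash
python3 -c "
from station import r
print(r.finish_job())"
```

```text
the job is handed in; nothing more can be done
None
```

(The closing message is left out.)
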